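# Level the hubs on risers for one probing pass

### The job

Set the three turned hubs up for measuring so that their tops all come level: stand the tallest hub on the lowest riser block, the middle one on the middle riser and the shortest on the highest riser, each upright and centred on its block. Set them down without dropping them, let go, and leave the plain collars and the reference sphere where they are.

Things in the scene. Friction and masses are not known exactly. Their poses are not given: they have to be found in the camera images.
- hub_tall_centre (a point): The tallest of the three turned aluminium hubs, loose, standing upright on its flange. Total height 90 mm; round base flange of 72 mm diameter, 14 mm thick, then a 44 mm shoulder up to 50 mm; on top a spigot (upright round stub) 26 mm in diameter and 40 mm long, with a small dark centre mark, by which it is gripped. About 0.38 kg. The point is on its axis half-way up (45 mm above the underside); z runs up along the axis.
- hub_mid_centre (a point): The middle of the three turned aluminium hubs, loose, standing upright on its flange. Total height 70 mm; round base flange of 60 mm diameter, 12 mm thick, then a 38 mm shoulder up to 30 mm; on top a spigot (upright round stub) 26 mm in diameter and 40 mm long, with a small dark centre mark, by which it is gripped. About 0.24 kg. The point is on its axis half-way up (35 mm above the underside); z runs up along the axis.
- hub_short_centre (a point): The shortest of the three turned aluminium hubs, loose, standing upright on its flange. Total height 50 mm; round base flange of 48 mm diameter, 10 mm thick, with no shoulder; on top a spigot (upright round stub) 26 mm in diameter and 40 mm long, with a small dark centre mark, by which it is gripped. About 0.15 kg. The point is on its axis half-way up (25 mm above the underside); z runs up along the axis.
- riser_low: The lowest of the three ground steel riser blocks, fixed to the granite: a solid square block, 100 x 100 mm and 20 mm high, flat top with four small dark dots near its corners. Origin at the centre of its underside (its flat top is 20 mm higher); z up, x and y along its sides.
- riser_mid: The middle of the three ground steel riser blocks, fixed to the granite: a solid square block, 86 x 86 mm and 40 mm high, flat top with four small dark dots near its corners. Origin at the centre of its underside (its flat top is 40 mm higher); z up, x and y along its sides.
- riser_high: The highest of the three ground steel riser blocks, fixed to the granite: a solid square block, 72 x 72 mm and 60 mm high, flat top with four small dark dots near its corners. Origin at the centre of its underside (its flat top is 60 mm higher); z up, x and y along its sides.
- collar_a_centre (a point): A plain aluminium collar, not a hub: a straight tube 56 mm outside, 32 mm open bore, 55 mm high, no flange or spigot; loose, to be left alone. The point is on its axis half-way up; z up along the axis.
- collar_b_centre (a point): A plain aluminium collar, not a hub: a straight tube 48 mm outside, 32 mm open bore, 35 mm high, no flange or spigot; loose, to be left alone. The point is on its axis half-way up; z up along the axis.
- ref_sphere_centre (a point): The reference sphere, to be left alone: a 20 mm bright ball on a thin dark steel column with a round foot of 68 mm diameter, 125 mm high in all, loose, off to the robot's left of the work. The point is on its axis half-way up (62 mm above the granite); z up.
- magnet_block: A magnetic clamping block with copper-striped sides and a brass dial, 70 x 60 mm, 75 mm high, fixed, off to the robot's right of the work; not used. Origin at the centre of its underside, z up.
Not all that is in view belongs to the job. Leave any red or turquoise look-alike of the part that bears hub_tall_centre alone.

How it is judged:
By the outcome, as a careful person would: the job done as asked, in the order asked, and still so for the second after the job is handed in, with the robot touching nothing.
It also fails if it takes over 102 s, if anything falls off the work surface, if the arm or the gripper's body presses on something with over 40 N, if the wrist force passes 120 N, or if a joint passes its speed limit or range.

### The arm

A 6-joint arm with a two-finger parallel gripper is mounted at the origin on the work surface. World frame = base frame: x ahead of the robot, y to its left, z up, the work surface at z = 0. Lengths are in m, angles in degrees, forces in N, time in s.
With the tool pointing down it reaches from about 0.275 to 0.875 m from the base axis. Payload 12.5 kg.
Tool frame: the origin (TCP) lies on the centre line of the jaws, within the pads' length; the fingertips stand 19 mm ahead of it and the grasp point (between the pads) is the TCP; z points along the fingers, y is the direction in which the jaws open and shut (so a half turn about z gives the same grasp; the last joint's range is limited). The gripper opens to 85 mm and grips with 20 to 120 N. Pads are 22 mm wide; open, the fingers measure 114 mm over their backs; the gripper's body (76 mm by 85 mm) begins 54 mm behind the grasp point. The pads swing forward as they close: fully open they stand 13 mm farther back than shut.
Start: joints at [-76.524, 20.094, 94.641, -0, 65.266, -4.847], TCP at [0.173, -0.522, 0.25] pointing down, gripper open.
Joint ranges: [-157.81, 157.81], [-45, 120.19], [0.68, 151.7], [-89.99, 269.99], [4.06, 180], [-164.3, 164.3]. Speed limits (degrees/s): [127.2, 127.2, 159.86, 180, 180, 180].

### API

Orientations are given as [roll, pitch, yaw] about the fixed x, y, z axes, in that order (R = Rz(yaw) Ry(pitch) Rx(roll)).
In Python, from rig import readout, imaging, r gives the robot as it stands.
- The arm moves only by the tool servo_tool, never from a script. Its argument "deltas" is a list of rows, each a list of 2 entries, a list of its own where there are three numbers: the shift along the tool's x, y, z in m, then the turn about the tool's z in degrees. A call has 1 to 12 rows; each row is the pose to reach, as a shift and turn from the pose measured when the call began, along the tool's axes at that moment; what a row does not reach only later rows make up. A row lasts 1/8 s, in which the tool goes at most 62.5 mm and 10.7 degrees, less where a joint would pass 70% of its speed; a pose out of reach is approached as far as the arm can. A call with a gripper value outside its range is refused whole. "jaw" is the opening, from -1 (shut) to 1 (fully open), set as the call begins (left out, the last holds). The fingers move at their own pace and stop on an object; the grip force is fixed at half the most. Time passes only in rows, so rows that repeat a pose let the fingers close. It gives the time, the measured TCP pose, the force and the opening at its end, in the units of the state.
- readout.read_state(): the state, without advancing time (a new reading comes with each control period).
- imaging.get_image(name): name is "side" or "top"; returns the picture (420x560x3 uint8, red, green, blue); there is no depth.
- imaging.camera_model(name): a dict with "fovy" (degrees; the focal length in pixels is half the picture's height over the tangent of half this angle, whatever the lens; pixels are square), "cx", "cy" (the principal point, pixels), "distortion" ([k1, k2, p1, p2, k3] as OpenCV has them; the pictures are not rectified), "rvec" (rotation vector, rad) and "tvec" (3), from world to camera coordinates, as OpenCV has them. Camera axes: x right, y down, z forward; pixel columns grow to the right and rows downward; lengths in m; the calibration is good to about 2 mm. A picture is of the moment at which its call begins. camera_model takes no time and is no camera call.
- r.close_job(): hands the job in, once; it reports no verdict.
The state is a dict: "clock": time; "q": joint angles; "joint_vel": joint speeds; "tau": joint torques, N m; "tcp_pos": TCP position; "eef_rot": TCP orientation; "wrist_force": force on the tool from outside, world axes, zero at the start; "moment": the same for the moment, N m; "grip_width": finger opening in m.
Only numpy, scipy, OpenCV 4.12 (cv2) and the standard library are available. Lean on these libraries where they do the work, as an engineer would, in place of code of your own. Each camera call takes 0.05 s, during which the arm holds its last target.

## Working session

There is one attempt and no reset: what is moved stays moved. The work goes in short steps, Python scripts to look and compute and a tool call to move; the robot and the scene stay as the last step left them, time stands still between calls to the robot, and variables do not carry over. Pictures are saved under pics/ and viewed, and the job is handed in when it is done.

Besides the shell and the picture viewer there is one more tool, called after "Request:" as name(argument=value, ...), one argument or row to a line, values as JSON. servo_tool: Moves the arm, as the interface text tells. Its arguments: {"type":"object","properties":{"deltas":{"type":"array"},"jaw":{"type":"number"}},"required":["deltas"]}

```bash
mkdir -p pics; ls; python3 - <<'E'
from rig import readout, imaging, r
import cv2
s=readout.read_state();print(s)
for n in("side","top"):
    im=imaging.get_image(n);cv2.imwrite(f"pics/{n}0.png",im[:,:,::-1]);print(n,imaging.camera_model(n))
E
```

```text
pics
{'clock': 0.0, 'q': array([-7.65255600e+01,  2.01243600e+01,  9.46782037e+01, -1.49101725e-03,
        6.52648072e+01, -4.84556504e+00]), 'joint_vel': array([-0.09131128, -0.0271855 ,  0.09167033,  0.00045288, -0.06993743,
       -0.02523331]), 'tau': array([-4.43032302e-03, -5.06121826e+01, -2.91412210e+01, -3.94856997e-04,
        4.58104536e-03,  5.55079694e-06]), 'tcp_pos': array([ 0.17283812, -0.5218041 ,  0.24974987]), 'eef_rot': array([-1.79932756e+02, -4.34219200e-03,  1.83206271e+01]), 'wrist_force': array([0.27155574, 0.90786854, 0.40328995]), 'moment': array([-0.01404498, -0.06622074, -0.05357248]), 'grip_width': 0.08523042559475069}
side {'fovy': 54.506430558607086, 'cx': 276.5157081090456, 'cy': 206.25641188795095, 'distortion': array([-0.02184753,  0.        ,  0.        ,  0.        ,  0.        ]), 'rvec': array([ 0.63610083, -2.78168433,  0.96039182]), 'tvec': array([0.41250782, 0.19126915, 1.11798847])}
top {'fovy': 51.32184608008539, 'cx': 284.1021447826996, 'cy': 208.90803497328986, 'distortion': array([-0.11901856,  0.        ,  0.        ,  0.        ,  0.        ]), 'rvec': array([ 2.03579196, -2.20097761,  0.22603688]), 'tvec': array([0.0222182 , 0.49222957, 1.26455298])}
```

View pics/top0.png

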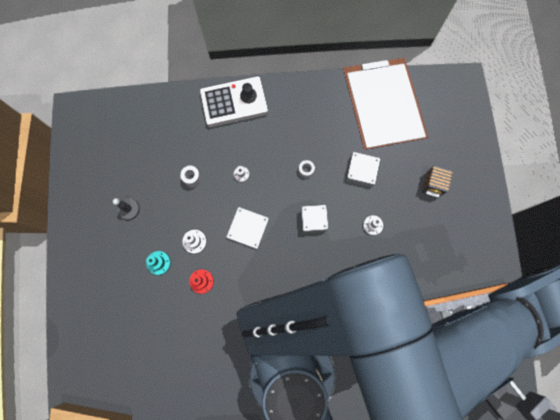

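View pics/side0.png

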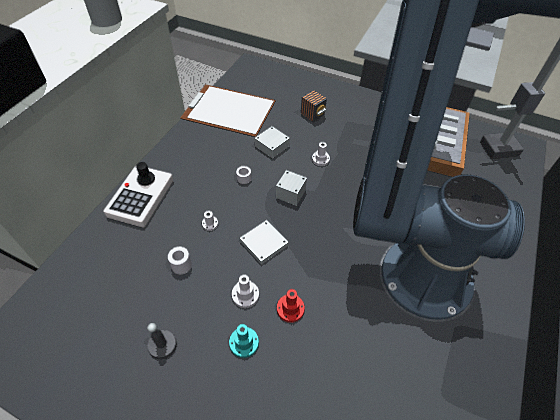

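Top view: silver hubs sit at (194,240), (241,173) and (373,225). The red (201,281) and turquoise (158,262) parts are look-alikes. Collars are at (190,177) and (306,169), and risers at (248,228), (315,218) and (364,169). I'll enlarge to confirm which is which.

```bash
python3 - <<'E'
import cv2
t=cv2.imread("pics/top0.png");s=cv2.imread("pics/side0.png")
cv2.imwrite("pics/tc.png",cv2.resize(t[145:305,140:400],None,fx=3,fy=3,interpolation=cv2.INTER_CUBIC))
cv2.imwrite("pics/sc.png",cv2.resize(s[110:360,190:345],None,fx=2.4,fy=2.4,interpolation=cv2.INTER_CUBIC))
E
```

```text
(no output)
```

View pics/tc.png

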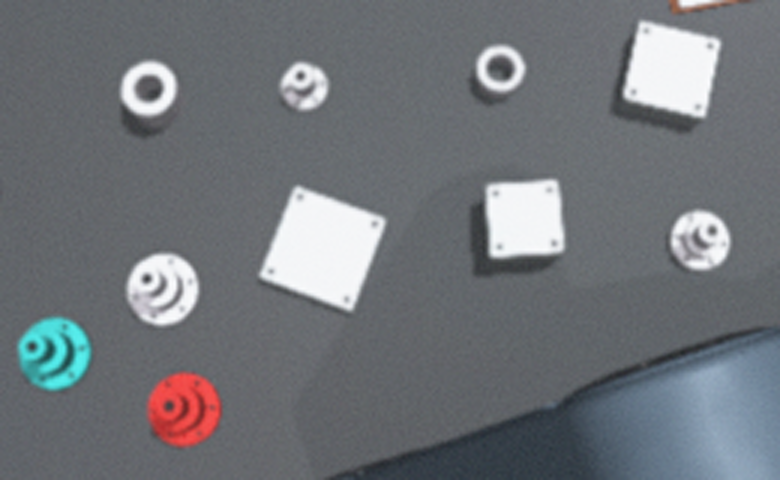

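View pics/sc.png

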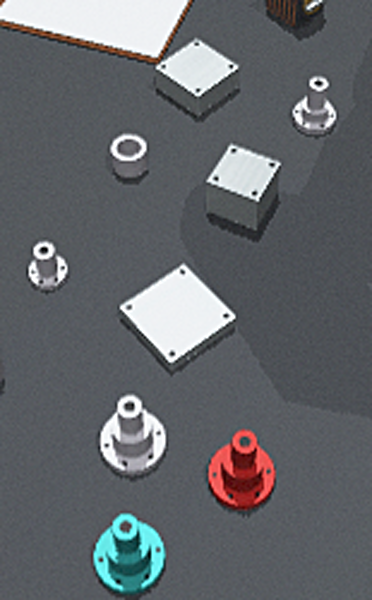

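The crops confirm it. In the top view the tall hub (shoulder and largest flange) is at (189,238), the mid hub at (377,221) and the short hub (no shoulder) at (240,170). The low riser is (248,228), the high one is (315,218) (smallest face, tallest side) and the mid one is (364,169). Now to measure.

```bash
cat > h.py <<'E'
import cv2,numpy as np
from rig import imaging
def cam(n):
    m=imaging.camera_model(n);f=210/np.tan(np.radians(m["fovy"])/2)
    K=np.array([[f,0,m["cx"]],[0,f,m["cy"]],[0,0,1]]);R=cv2.Rodrigues(m["rvec"])[0]
    return K,m["distortion"],R,np.array(m["tvec"]).reshape(3),np.array(m["rvec"])
C={n:cam(n) for n in("side","top")}
def ray(n,p,z):
    K,D,R,t,_=C[n];u=cv2.undistortPoints(np.array([[p]],float),K,D)[0,0]
    d=R.T@np.array([u[0],u[1],1]);c=-R.T@t;return (c+d*(z-c[2])/d[2])
def proj(n,X):
    K,D,R,t,rv=C[n];return cv2.projectPoints(np.array(X,float).reshape(-1,1,3),rv,t,K,D)[0][:,0]
def tri(pa,pb):
    P=[];q=[]
    for n,p in(("side",pa),("top",pb)):
        K,D,R,t,_=C[n];P.append(np.c_[R,t]);q.append(cv2.undistortPoints(np.array([[p]],float),K,D)[0,0].reshape(2,1))
    X=cv2.triangulatePoints(P[0],P[1],q[0],q[1]);return (X[:3]/X[3])[:,0]
def dark(g,p,r=3):
    x,y=map(int,np.round(p));w=g[y-r:y+r+1,x-r:x+r+1].astype(float)
    k=np.clip(np.percentile(w,60)-w,0,None);yy,xx=np.mgrid[y-r:y+r+1,x-r:x+r+1]
    rr=(xx-p[0])**2+(yy-p[1])**2<=r*r;k=k*rr;return (k*xx).sum()/k.sum(),(k*yy).sum()/k.sum()
def face(g,p,th=200):
    m=cv2.floodFill((g>th).astype(np.uint8)*255,None,tuple(p),128)[1];m=(m==128).astype(np.uint8)
    c=max(cv2.findContours(m,0,2)[0],key=cv2.contourArea)
    return c
E
python3 - <<'E'
from h import *
G={n:cv2.imread(f"pics/{n}0.png",0) for n in C}
for nm,h,s,t in(("tall",.09,(243.8,278.8),(189,238)),("mid",.07,(322.5,144.2),(377.3,221.3)),("short",.05,(207.5,214.2),(240.3,170.3))):
    a=dark(G["side"],s,2.5.__int__());b=dark(G["top"],t,2)
    print(nm,np.round(a,1),np.round(b,1),"side",ray("side",a,h).round(4),"top",ray("top",b,h).round(4),"tri",tri(a,b).round(4))
dots={"low":(.02,[(299,198),(376,223),(346,299),(271,271)],[(182,273),(229,316),(172,353),(129,307)]),
"high":(.06,[(493,188),(550,189),(554,243),(497,247)],[(236,151),(275,165),(254,194),(213,182)]),
"midr":(.04,[(645,31),(711,45),(697,107),(633,92)],[(197,44),(232,66),(199,93),(164,67)])}
for k,(z,t,s) in dots.items():
    T=np.array([ray("top",dark(G["top"],(140+x/3,145+y/3),2),z) for x,y in t]);S=np.array([ray("side",dark(G["side"],(190+x/2.4,110+y/2.4),2),z) for x,y in s])
    for n,A in(("top",T),("side",S)):
        e=np.linalg.norm(np.roll(A,-1,0)-A,axis=1);ang=[np.degrees(np.arctan2(*(np.roll(A,-1,0)-A)[i][1::-1]))%90 for i in range(4)]
        print(k,n,A.mean(0).round(4),"sides",e.round(3),"ang",np.round(ang,1))
E
```

```text
tall [243.6 278.8] [188.6 237.6] side [0.421  0.2668 0.09  ] top [0.4213 0.2664 0.09  ] tri [0.4213 0.2665 0.0893]
mid [322.3 144.2] [377.  221.4] side [ 0.4284 -0.2855  0.07  ] top [ 0.4295 -0.2871  0.07  ] tri [ 0.4294 -0.2877  0.0679]
short [207.8 213.9] [239.8 169.9] side [0.6249 0.1106 0.05  ] top [0.6247 0.1098 0.05  ] tri [0.6253 0.1099 0.0489]
low top [0.4505 0.0998 0.02  ] sides [0.082 0.082 0.082 0.081] ang [66.  65.5 65.2 65.4]
low side [0.4499 0.101  0.02  ] sides [0.084 0.083 0.083 0.082] ang [65.8 64.4 65.2 65.3]
high top [ 0.4591 -0.1043  0.06  ] sides [0.056 0.054 0.055 0.058] ang [84.8 88.1 89.3 89.1]
high side [ 0.4551 -0.1005  0.06  ] sides [0.059 0.054 0.053 0.063] ang [88.3 83.4  8.6  0.1]
midr top [ 0.6063 -0.2728  0.04  ] sides [0.069 0.068 0.068 0.069] ang [71.7 71.6 72.5 72.1]
midr side [ 0.6035 -0.2702  0.04  ] sides [0.068 0.072 0.076 0.068] ang [71.9 78.4 69.2 72.2]
```

```bash
python3 - <<'E'
from h import *
from scipy.optimize import least_squares
G={n:cv2.imread(f"pics/{n}0.png",0) for n in C}
seeds={"low":(.02,.1,(248,228),(263,241),(.45,.1)),"high":(.06,.072,(314,216),(292,182),(.458,-.103)),"midr":(.04,.086,(362,166),(272,138),(.606,-.272))}
for k,(z,w,t,s,xy) in seeds.items():
    for n,p in(("top",t),("side",s)):
        g=G[n]; c=None
        for th in (150,165,180):
            cc=face(g,p,th);hh=cv2.convexHull(cc)
            P=np.array([ray(n,q[0],z)[:2] for q in hh.astype(float)])
            r=cv2.minAreaRect((P*1000).astype(np.float32))
            print(k,n,th,np.round(r[0],1),np.round(r[1],1),round(r[2],1),end=" | ")
        print(g[p[1],p[0]])
t=cv2.imread("pics/side0.png")
cv2.imwrite("pics/sc2.png",cv2.resize(t[120:215,245:335],None,fx=6,fy=6,interpolation=cv2.INTER_CUBIC))
E
```

```text
low top 150 [450.6  99.9] [102.7 102.6] 65.1 | low top 165 [450.8  99.8] [101.7 101.6] 65.1 | low top 180 [450.5  99.8] [100.7 100.4] 65.3 | 245
low side 150 [450.7 101.8] [ 98.2 100.6] 65.2 | low side 165 [450. 102.] [98.1 99.3] 65.2 | low side 180 [450. 102.] [98.1 99. ] 65.2 | 239
high top 150 [ 457.9 -104. ] [74.3 74.2] 89.3 | high top 165 [ 457.8 -103.8] [73.5 73.5] 89.5 | high top 180 [ 457.9 -103.9] [73.2 73.1] 89.6 | 244
high side 150 [ 457.  -101.9] [71.6 70.7] 89.1 | high side 165 [ 457.  -101.8] [70.9 70.7] 89.1 | high side 180 [ 457.  -101.6] [70.6 70.5] 89.3 | 221
midr top 150 [ 606.5 -273.5] [88.9 89.2] 71.9 | midr top 165 [ 606.6 -273.2] [87.1 88. ] 72.0 | midr top 180 [ 606.4 -272.8] [86.4 87.5] 71.9 | 244
midr side 150 [ 605.2 -270.8] [85.2 85.3] 71.5 | midr side 165 [ 605.1 -270.8] [84.8 85.1] 71.5 | midr side 180 [ 604.7 -270.2] [83.1 84.4] 71.2 | 228
```

View pics/sc2.png

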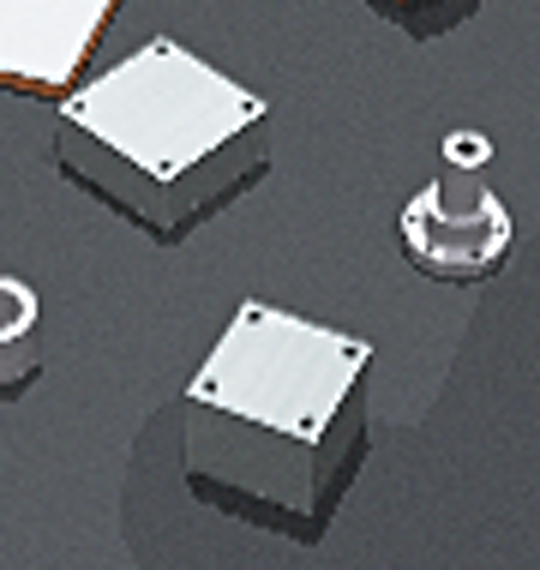

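```bash
cat > go.py <<'E'
import sys,numpy as np
from rig import readout
from scipy.spatial.transform import Rotation as Ro
s=readout.read_state();R=Ro.from_euler("xyz",s["eef_rot"],degrees=True).as_matrix()
p=np.array(s["tcp_pos"]);print("t",round(s["clock"],2),"p",p.round(4),"rpy",np.round(s["eef_rot"],2),"F",np.round(s["wrist_force"],1),"w",round(s["grip_width"],4))
for a in sys.argv[1:]:
    t=np.array(list(map(float,a.split(","))));print(a,"delta",(R.T@(t-p)).round(4))
E
python3 go.py .421,.2667,.25 .421,.2667,.16; python3 -c "
from h import *
for n,p in (('red',(140+169/3,145+407/3)),('turq',(140+33/3,145+347/3))): print(n,ray('top',p,.09))
print(ray('top',(116,203),.115))"
```

```text
t 0.1 p [ 0.1729 -0.5218  0.2498] rpy [-1.7994e+02 -1.0000e-02  1.8320e+01] F [ 0.5 -0.1  0.3] w 0.0854
.421,.2667,.25 delta [ 4.834e-01 -6.706e-01  6.000e-04]
.421,.2667,.16 delta [ 0.4834 -0.6705  0.0906]
red [0.29626839 0.24928769 0.09      ]
turq [0.36237977 0.37845015 0.09      ]
[0.53467457 0.47189414 0.115     ]
```

Request:
servo_tool(
  deltas=[
    [[0.0242,-0.0335,0],0],
    [[0.0604,-0.0838,0],0],
    [[0.097,-0.134,0],0],
    [[0.14,-0.195,0],0],
    [[0.184,-0.255,0],0],
    [[0.227,-0.315,0],0],
    [[0.271,-0.375,0],0],
    [[0.314,-0.436,0],0],
    [[0.358,-0.496,0],0],
    [[0.4,-0.555,0],0],
    [[0.44,-0.61,0],0],
    [[0.467,-0.648,0],0],
  ],
  jaw=0.4,
)

```text
clock: 1.6
tcp_pos: [0.3914, 0.1748, 0.2504]
eef_rot: [-179.9, -0.0, 18.4]
wrist_force: [1.6, -1.6, 0.6]
grip_width: 0.06
```

```bash
python3 go.py .421,.2667,.16 .421,.2667,.25
```

```text
t 1.6 p [0.3914 0.1748 0.2504] rpy [-1.7995e+02 -2.0000e-02  1.8360e+01] F [ 1.6 -1.6  0.6] w 0.06
.421,.2667,.16 delta [ 0.057  -0.0778  0.0905]
.421,.2667,.25 delta [ 0.057  -0.0779  0.0005]
```

Request:
servo_tool(
  deltas=[
    [[0.02,-0.027,0.02],0],
    [[0.04,-0.055,0.05],0],
    [[0.052,-0.07,0.075],0],
    [[0.057,-0.078,0.09],0],
    [[0.057,-0.078,0.09],0],
    [[0.057,-0.078,0.09],0],
    [[0.057,-0.078,0.09],0],
  ],
)

```text
clock: 2.48
tcp_pos: [0.4213, 0.2666, 0.1615]
eef_rot: [-179.9, -0.1, 18.3]
wrist_force: [-0.1, 0.5, -0.3]
grip_width: 0.0595
```

```bash
python3 go.py .421,.2667,.076; python3 - <<'E'
from h import *
for n in C: cv2.imwrite(f"pics/{n}1.png",imaging.get_image(n)[:,:,::-1])
a=cv2.imread("pics/side1.png")[180:340,150:350];b=cv2.imread("pics/top1.png")[160:320,100:300]
cv2.imwrite("pics/m1.png",np.hstack([cv2.resize(x,(400,320),interpolation=2) for x in(a,b)]))
E
```

```text
t 2.48 p [0.4213 0.2666 0.1615] rpy [-1.7994e+02 -1.1000e-01  1.8320e+01] F [-0.1  0.5 -0.3] w 0.0595
.421,.2667,.076 delta [-0.0004 -0.0001  0.0855]
```

View pics/m1.png

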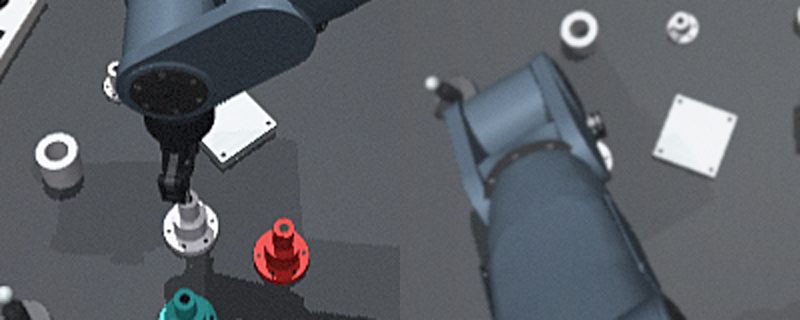

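The side view shows the fingers straight above the tall hub's spigot, and everything else is clear. Descending and gripping.

Request:
servo_tool(
  deltas=[
    [[0,0,0.012],0],
    [[0,0,0.03],0],
    [[0,0,0.05],0],
    [[0,0,0.068],0],
    [[0,0,0.08],0],
    [[0,0,0.086],0],
    [[0,0,0.086],0],
    [[0,0,0.086],0],
    [[0,0,0.086],0],
  ],
)

```text
clock: 3.7
tcp_pos: [0.4215, 0.2669, 0.0757]
eef_rot: [-179.9, -0.1, 18.3]
wrist_force: [0.0, -0.6, -0.3]
grip_width: 0.0596
```

Request:
servo_tool(
  deltas=[
    [[0,0,0],0],
    [[0,0,0],0],
    [[0,0,0],0],
    [[0,0,0],0],
    [[0,0,0],0],
    [[0,0,0],0],
    [[0,0,0],0],
    [[0,0,0],0],
    [[0,0,0],0],
    [[0,0,0],0],
  ],
  jaw=-1,
)

```text
clock: 4.95
tcp_pos: [0.4217, 0.2669, 0.0761]
eef_rot: [-179.9, -0.2, 18.3]
wrist_force: [-1.5, -2.8, 4.6]
grip_width: 0.0245
```

Request:
servo_tool(
  deltas=[
    [[0,0,-0.006],0],
    [[0,0,-0.015],0],
    [[0,0,-0.027],0],
    [[0,0,-0.04],0],
    [[0,0,-0.054],0],
    [[0,0,-0.066],0],
    [[0,0,-0.075],0],
    [[0,0,-0.08],0],
    [[0,0,-0.08],0],
    [[0,0,-0.08],0],
  ],
)

```text
clock: 6.2
tcp_pos: [0.4213, 0.2666, 0.1557]
eef_rot: [-179.9, -0.1, 18.3]
wrist_force: [0.7, -0.4, -4.6]
grip_width: 0.0243
```

```bash
python3 go.py .4503,.1006,.16; python3 - <<'E'
from h import *
for n in C: cv2.imwrite(f"pics/{n}2.png",imaging.get_image(n)[:,:,::-1])
a=cv2.imread("pics/side2.png")[180:340,150:350]
cv2.imwrite("pics/m2.png",cv2.resize(a,(600,480),interpolation=2))
E
```

```text
t 6.2 p [0.4213 0.2666 0.1557] rpy [-1.7995e+02 -1.1000e-01  1.8330e+01] F [ 0.7 -0.4 -4.6] w 0.0243
.4503,.1006,.16 delta [-0.0247  0.1667 -0.0045]
```

View pics/m2.png

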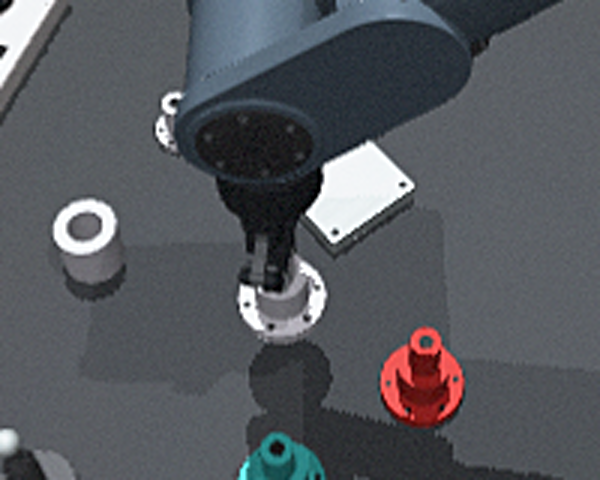

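The hub is lifted upright and its weight shows in the force (-4.6 N). Now over to the low riser.

Request:
servo_tool(
  deltas=[
    [[-0.002,0.012,0],0],
    [[-0.005,0.035,0],0],
    [[-0.009,0.063,0],0],
    [[-0.014,0.093,0],0],
    [[-0.018,0.121,0],0],
    [[-0.021,0.144,0],0],
    [[-0.0235,0.159,0],0],
    [[-0.0247,0.1667,0],0],
    [[-0.0247,0.1667,0],0],
    [[-0.0247,0.1667,0],0],
    [[-0.0247,0.1667,0],0],
  ],
)

```text
clock: 7.68
tcp_pos: [0.4502, 0.1011, 0.1554]
eef_rot: [-179.9, -0.1, 18.4]
wrist_force: [-0.1, -0.2, -4.3]
grip_width: 0.0245
```

```bash
python3 go.py .4503,.1006,.0965; python3 - <<'E'
from h import *
for n in C: cv2.imwrite(f"pics/{n}3.png",imaging.get_image(n)[:,:,::-1])
a=cv2.imread("pics/side3.png")[150:310,170:370]
cv2.imwrite("pics/m3.png",cv2.resize(a,(600,480),interpolation=2))
E
```

```text
t 7.67 p [0.4502 0.1011 0.1554] rpy [-1.7994e+02 -1.0000e-01  1.8380e+01] F [-0.1 -0.2 -4.3] w 0.0245
.4503,.1006,.0965 delta [-0.0002  0.0005  0.0589]
```

View pics/m3.png

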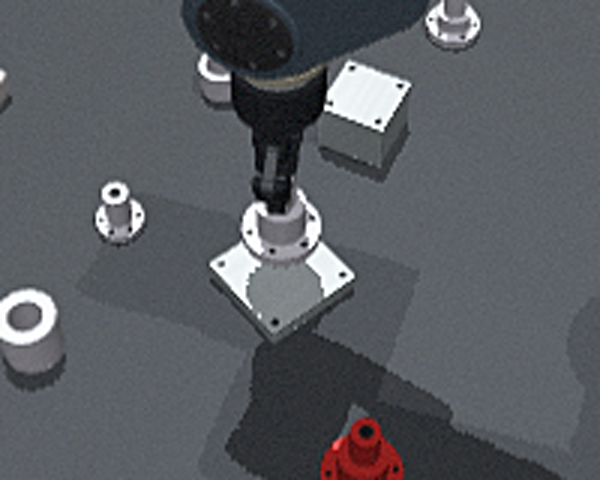

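Hub upright above the low riser, held centrally. Lowering it, slowly at the end.

Request:
servo_tool(
  deltas=[
    [[0,0.0005,0.008],0],
    [[0,0.0005,0.02],0],
    [[0,0.0005,0.034],0],
    [[0,0.0005,0.046],0],
    [[0,0.0005,0.053],0],
    [[0,0.0005,0.056],0],
    [[0,0.0005,0.057],0],
    [[0,0.0005,0.058],0],
    [[0,0.0005,0.0585],0],
    [[0,0.0005,0.059],0],
    [[0,0.0005,0.0592],0],
    [[0,0.0005,0.0592],0],
  ],
)

```text
clock: 9.28
tcp_pos: [0.4505, 0.1006, 0.0963]
eef_rot: [-179.9, -0.1, 18.4]
wrist_force: [0.0, -0.7, -4.0]
grip_width: 0.0248
```

```bash
python3 go.py .4503,.1006,.0961
```

```text
t 9.28 p [0.4505 0.1006 0.0963] rpy [-1.7995e+02 -1.1000e-01  1.8370e+01] F [ 0.  -0.7 -4. ] w 0.0248
.4503,.1006,.0961 delta [-0.0002 -0.0001  0.0002]
```

Not yet seated (still -4 N). Lowering in 0.2–0.3 mm steps until the force changes.

Request:
servo_tool(
  deltas=[
    [[0,0,0.0003],0],
    [[0,0,0.0005],0],
    [[0,0,0.0007],0],
    [[0,0,0.0007],0],
  ],
)

```text
clock: 9.78
tcp_pos: [0.4505, 0.1006, 0.0961]
eef_rot: [-180.0, -0.1, 18.4]
wrist_force: [-4.2, -1.2, 6.5]
grip_width: 0.0246
```

Request:
servo_tool(
  deltas=[
    [[0,0,0],0],
    [[0,0,0],0],
    [[0,0,0],0],
    [[0,0,0],0],
    [[0,0,0],0],
    [[0,0,0],0],
  ],
  jaw=0.4,
)

```text
clock: 10.52
tcp_pos: [0.4505, 0.1006, 0.096]
eef_rot: [-179.9, -0.1, 18.4]
wrist_force: [-0.4, 1.2, 0.5]
grip_width: 0.0598
```

Request:
servo_tool(
  deltas=[
    [[0,0,-0.008],0],
    [[0,0,-0.022],0],
    [[0,0,-0.045],0],
    [[0,0,-0.075],0],
    [[0,0,-0.11],0],
    [[0,0,-0.135],0],
    [[0,0,-0.15],0],
    [[0,0,-0.15],0],
  ],
)

```text
clock: 11.52
tcp_pos: [0.4505, 0.1004, 0.2469]
eef_rot: [-180.0, -0.2, 18.4]
wrist_force: [0.6, 1.1, -0.6]
grip_width: 0.0599
```

```bash
python3 go.py .429,-.2863,.25
```

```text
t 11.53 p [0.4505 0.1004 0.2469] rpy [-179.97   -0.22   18.37] F [ 0.6  1.1 -0.6] w 0.0599
.429,-.2863,.25 delta [-0.1423  0.3602 -0.0038]
```

Request:
servo_tool(
  deltas=[
    [[-0.01,0.025,0],0],
    [[-0.027,0.068,0],0],
    [[-0.048,0.12,0],0],
    [[-0.07,0.177,0],0],
    [[-0.092,0.233,0],0],
    [[-0.113,0.286,0],0],
    [[-0.13,0.33,0],0],
    [[-0.14,0.354,0],0],
    [[-0.1423,0.3602,0],0],
    [[-0.1423,0.3602,0],0],
    [[-0.1423,0.3602,0],0],
    [[-0.1423,0.3602,0],0],
  ],
)

```text
clock: 13.02
tcp_pos: [0.4292, -0.2856, 0.2462]
eef_rot: [-180.0, -0.2, 18.4]
wrist_force: [0.6, 0.7, -0.0]
grip_width: 0.0599
```

```bash
python3 go.py .429,-.2863,.056; python3 - <<'E'
from h import *
for n in C: cv2.imwrite(f"pics/{n}4.png",imaging.get_image(n)[:,:,::-1])
a=cv2.imread("pics/side4.png")[190:290,200:325];b=cv2.imread("pics/top4.png")[180:280,190:315]
cv2.imwrite("pics/m4.png",np.hstack([cv2.resize(x,(400,320),interpolation=2) for x in(a,b)]))
E
```

```text
t 13.03 p [ 0.4292 -0.2856  0.2462] rpy [-179.97   -0.22   18.43] F [ 0.6  0.7 -0. ] w 0.0599
.429,-.2863,.056 delta [-0.0012  0.0007  0.1902]
```

View pics/m4.png

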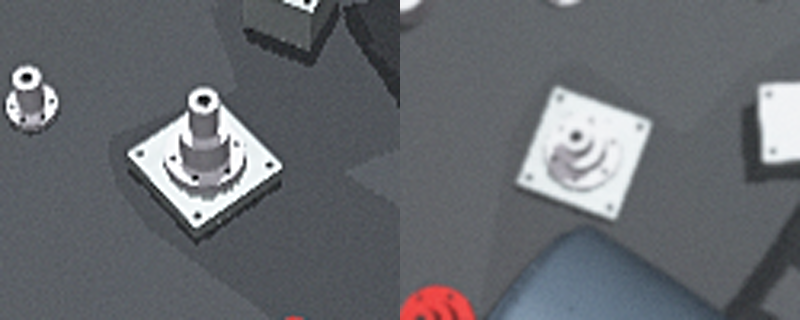

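View pics/side4.png

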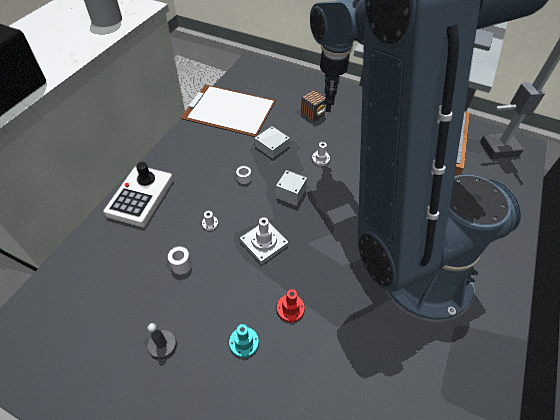

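```bash
python3 - <<'E'
from h import *
G={n:cv2.imread(f"pics/{n}4.png",0) for n in C}
S=[(140,155),(269,165),(197,216)];T=[(560,99),(641,126),(612,208),(529,178)]
a=dark(G["side"],(263.4,221.3),2);b=dark(G["top"],(245,222.5),2)
print("mark",ray("side",a,.11),ray("top",b,.11),tri(a,b))
s=np.array([ray("side",dark(G["side"],(200+x/3.2,190+y/3.2),2),.02) for x,y in S]);t=np.array([ray("top",dark(G["top"],(190+(x-400)/3.2,180+y/3.2),2),.02) for x,y in T])
print("riser side",(s[0]+s[1])/2,"top",t.mean(0))
E
```

```text
mark [0.44970513 0.10126715 0.11      ] [0.45041176 0.09973243 0.11      ] [0.45063295 0.09985848 0.10777656]
riser side [0.45021888 0.10099406 0.02      ] top [0.45037647 0.09889893 0.02      ]
```

Request:
servo_tool(
  deltas=[
    [[-0.001,0.0005,0.02],0],
    [[-0.001,0.0005,0.05],0],
    [[-0.001,0.0005,0.09],0],
    [[-0.001,0.0005,0.11],0],
    [[-0.001,0.0005,0.11],0],
    [[-0.001,0.0005,0.11],0],
  ],
)

```text
clock: 13.88
tcp_pos: [0.4292, -0.2867, 0.1373]
eef_rot: [180.0, -0.3, 18.4]
wrist_force: [-1.5, 0.2, 0.7]
grip_width: 0.0601
```

```bash
python3 go.py .429,-.2863,.056; python3 - <<'E'
from h import *
for n in C: cv2.imwrite(f"pics/{n}5.png",imaging.get_image(n)[:,:,::-1])
a=cv2.imread("pics/side5.png")[80:200,250:400];b=cv2.imread("pics/top5.png")[150:270,300:450]
cv2.imwrite("pics/m5.png",np.hstack([cv2.resize(x,(400,320),interpolation=2) for x in(a,b)]))
E
```

```text
t 13.88 p [ 0.4292 -0.2867  0.1373] rpy [179.96  -0.27  18.42] F [-1.5  0.2  0.7] w 0.0601
.429,-.2863,.056 delta [-0.0005 -0.0005  0.0812]
```

View pics/m5.png

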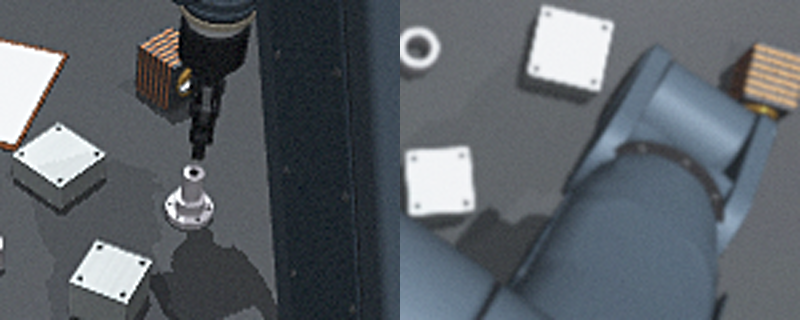

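Tall hub is centred on the low riser to about 1 mm. The gripper is over the mid hub's spigot; descending and gripping.

Request:
servo_tool(
  deltas=[
    [[-0.0005,-0.0005,0.012],0],
    [[-0.0005,-0.0005,0.03],0],
    [[-0.0005,-0.0005,0.05],0],
    [[-0.0005,-0.0005,0.066],0],
    [[-0.0005,-0.0005,0.077],0],
    [[-0.0005,-0.0005,0.081],0],
    [[-0.0005,-0.0005,0.081],0],
    [[-0.0005,-0.0005,0.081],0],
    [[-0.0005,-0.0005,0.081],0],
  ],
)

```text
clock: 15.1
tcp_pos: [0.4292, -0.2865, 0.0568]
eef_rot: [179.9, -0.3, 18.4]
wrist_force: [0.5, -0.5, -0.8]
grip_width: 0.0593
```

Request:
servo_tool(
  deltas=[
    [[0,0,0],0],
    [[0,0,0],0],
    [[0,0,0],0],
    [[0,0,0],0],
    [[0,0,0],0],
    [[0,0,0],0],
    [[0,0,0],0],
    [[0,0,0],0],
    [[0,0,0],0],
  ],
  jaw=-1,
)

```text
clock: 16.23
tcp_pos: [0.4293, -0.2867, 0.057]
eef_rot: [179.9, -0.3, 18.4]
wrist_force: [-0.9, -1.2, 5.9]
grip_width: 0.0242
```

Request:
servo_tool(
  deltas=[
    [[0,0,-0.006],0],
    [[0,0,-0.015],0],
    [[0,0,-0.03],0],
    [[0,0,-0.05],0],
    [[0,0,-0.07],0],
    [[0,0,-0.085],0],
    [[0,0,-0.095],0],
    [[0,0,-0.1],0],
    [[0,0,-0.1],0],
    [[0,0,-0.1],0],
  ],
)

```text
clock: 17.48
tcp_pos: [0.4285, -0.2865, 0.1566]
eef_rot: [179.9, -0.3, 18.4]
wrist_force: [-0.3, -0.4, -2.2]
grip_width: 0.0246
```

```bash
python3 go.py .606,-.272,.156
```

```text
t 17.48 p [ 0.4285 -0.2865  0.1566] rpy [179.92  -0.29  18.42] F [-0.3 -0.4 -2.2] w 0.0246
.606,-.272,.156 delta [0.1729 0.0423 0.0015]
```

Request:
servo_tool(
  deltas=[
    [[0.012,0.003,0],0],
    [[0.035,0.0086,0],0],
    [[0.064,0.0157,0],0],
    [[0.095,0.0232,0],0],
    [[0.124,0.0303,0],0],
    [[0.148,0.0362,0],0],
    [[0.165,0.0404,0],0],
    [[0.173,0.0423,0.001],0],
    [[0.173,0.0423,0.0015],0],
    [[0.173,0.0423,0.0015],0],
    [[0.173,0.0423,0.0015],0],
  ],
)

```text
clock: 18.85
tcp_pos: [0.6056, -0.2721, 0.1561]
eef_rot: [179.9, -0.3, 18.4]
wrist_force: [0.6, -0.5, -2.2]
grip_width: 0.0245
```

```bash
python3 go.py .606,-.272,.0975; python3 - <<'E'
from h import *
for n in C: cv2.imwrite(f"pics/{n}6.png",imaging.get_image(n)[:,:,::-1])
a=cv2.imread("pics/side6.png")[60:180,220:370];b=cv2.imread("pics/top6.png")[120:240,300:450]
cv2.imwrite("pics/m6.png",np.hstack([cv2.resize(x,(400,320),interpolation=2) for x in(a,b)]))
E
```

```text
t 18.85 p [ 0.6056 -0.2721  0.1561] rpy [179.92  -0.28  18.4 ] F [ 0.6 -0.5 -2.2] w 0.0245
.606,-.272,.0975 delta [ 0.0001 -0.0001  0.0586]
```

View pics/m6.png

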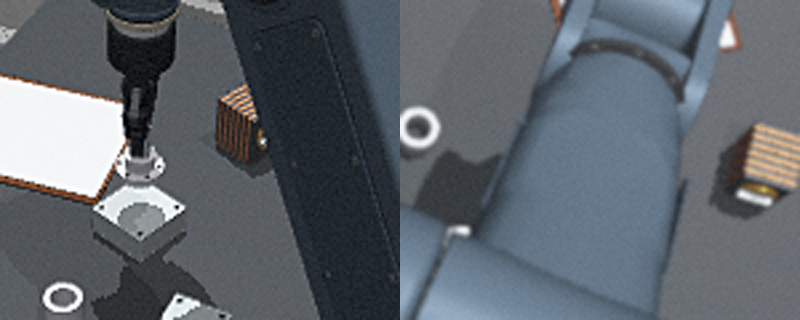

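The mid hub is held upright over the mid riser, clear of the magnet block. Lowering.

Request:
servo_tool(
  deltas=[
    [[0,0,0.008],0],
    [[0,0,0.02],0],
    [[0,0,0.034],0],
    [[0,0,0.046],0],
    [[0,0,0.053],0],
    [[0,0,0.056],0],
    [[0,0,0.057],0],
    [[0,0,0.058],0],
    [[0,0,0.0585],0],
    [[0,0,0.0588],0],
    [[0,0,0.0588],0],
    [[0,0,0.0588],0],
  ],
)

```text
clock: 20.45
tcp_pos: [0.6061, -0.2721, 0.0975]
eef_rot: [179.9, -0.3, 18.4]
wrist_force: [0.4, 0.9, -2.2]
grip_width: 0.0246
```

Request:
servo_tool(
  deltas=[
    [[0,0,0.0002],0],
    [[0,0,0.0004],0],
    [[0,0,0.0005],0],
    [[0,0,0.0005],0],
  ],
)

```text
clock: 20.95
tcp_pos: [0.6062, -0.2722, 0.0971]
eef_rot: [179.9, -0.3, 18.4]
wrist_force: [-1.8, 0.3, 2.7]
grip_width: 0.0244
```

Contact (+2.7 N). Releasing.

Request:
servo_tool(
  deltas=[
    [[0,0,0],0],
    [[0,0,0],0],
    [[0,0,0],0],
    [[0,0,0],0],
    [[0,0,0],0],
    [[0,0,0],0],
  ],
  jaw=0.4,
)

```text
clock: 21.7
tcp_pos: [0.6062, -0.2722, 0.0972]
eef_rot: [179.9, -0.3, 18.4]
wrist_force: [0.3, -0.1, -0.3]
grip_width: 0.0596
```

Request:
servo_tool(
  deltas=[
    [[0,0,-0.008],0],
    [[0,0,-0.022],0],
    [[0,0,-0.045],0],
    [[0,0,-0.075],0],
    [[0,0,-0.11],0],
    [[0,0,-0.135],0],
    [[0,0,-0.15],0],
    [[0,0,-0.15],0],
  ],
)

```text
clock: 22.7
tcp_pos: [0.6056, -0.2723, 0.2483]
eef_rot: [179.8, -0.4, 18.4]
wrist_force: [0.2, -0.2, 0.1]
grip_width: 0.0598
```

```bash
python3 go.py .625,.110,.25
```

```text
t 22.7 p [ 0.6056 -0.2723  0.2483] rpy [179.82  -0.38  18.4 ] F [ 0.2 -0.2  0.1] w 0.0598
.625,.110,.25 delta [ 0.1391 -0.3566 -0.0019]
```

Request:
servo_tool(
  deltas=[
    [[0.01,-0.025,0],0],
    [[0.027,-0.068,0],0],
    [[0.047,-0.12,0],0],
    [[0.069,-0.177,0],0],
    [[0.09,-0.232,0],0],
    [[0.11,-0.283,0],0],
    [[0.127,-0.327,0],0],
    [[0.136,-0.35,0],0],
    [[0.1391,-0.3566,0],0],
    [[0.1391,-0.3566,0],0],
    [[0.1391,-0.3566,0],0],
    [[0.1391,-0.3566,0],0],
  ],
)

```text
clock: 24.2
tcp_pos: [0.6251, 0.1091, 0.2481]
eef_rot: [179.8, -0.4, 18.3]
wrist_force: [-0.2, -0.5, 0.5]
grip_width: 0.0596
```

```bash
python3 go.py .625,.110,.14 .625,.110,.036; python3 - <<'E'
from h import *
for n in C: cv2.imwrite(f"pics/{n}7.png",imaging.get_image(n)[:,:,::-1])
a=cv2.imread("pics/side7.png")[110:270,180:380];b=cv2.imread("pics/top7.png")[130:290,220:420]
cv2.imwrite("pics/m7.png",np.hstack([cv2.resize(x,(400,320),interpolation=2) for x in(a,b)]))
E
```

```text
t 24.2 p [0.6251 0.1091 0.2481] rpy [179.82  -0.38  18.33] F [-0.2 -0.5  0.5] w 0.0596
.625,.110,.14 delta [-0.0005 -0.0013  0.1081]
.625,.110,.036 delta [-0.0012 -0.0016  0.2121]
```

View pics/m7.png

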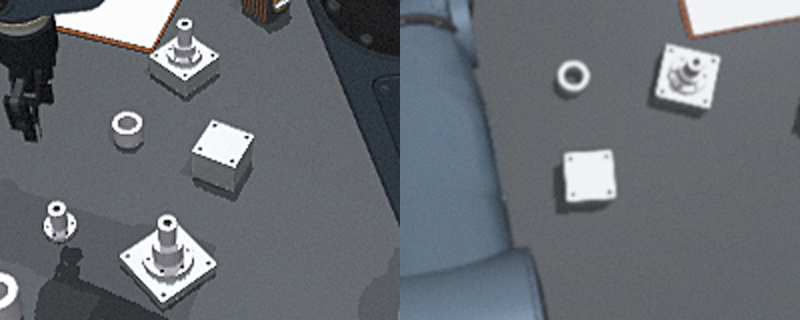

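Both placed hubs stand upright. Checking the mid hub's centring and refining the high riser.

```bash
python3 - <<'E'
from h import *
G={n:cv2.imread(f"pics/{n}7.png",0) for n in C};G0={n:cv2.imread(f"pics/{n}0.png",0) for n in C}
a=dark(G["side"],(272,121.5),2);b=dark(G["top"],(368,161),2)
print("midmark",ray("side",a,.11),ray("top",b,.11),tri(a,b))
def sq(n,g,P,z):
    A=np.array([ray(n,dark(g,p,2),z) for p in P]);print(n,A.mean(0),np.linalg.norm(np.roll(A,-1,0)-A,axis=1).round(4))
sq("side",G0["side"],[(245+x/6,120+y/6) for x,y in((161,49),(248,106),(165,167),(79,106))],.04)
sq("side",G0["side"],[(245+x/6,120+y/6) for x,y in((254,316),(350,352),(307,423),(210,386))],.06)
sq("top",G["top"],[(220+(x-400)/2,130+y/2) for x,y in((573,158),(606,156),(609,191),(573,194))],.06)
cv2.imwrite("pics/x.png",cv2.resize(cv2.imread("pics/top0.png")[190:245,285:345],None,fx=10,fy=10,interpolation=2))
E
```

```text
midmark [ 0.60470766 -0.27150866  0.11      ] [ 0.6059959  -0.27273329  0.11      ] [ 0.6060044  -0.27318085  0.10842575]
side [ 0.60438208 -0.2712662   0.04      ] [0.0688 0.0691 0.0716 0.0684]
side [ 0.45696308 -0.10273383  0.06      ] [0.0545 0.0535 0.0537 0.0533]
top [ 0.45800485 -0.10455695  0.06      ] [0.053  0.0542 0.0543 0.0538]
```

View pics/x.png

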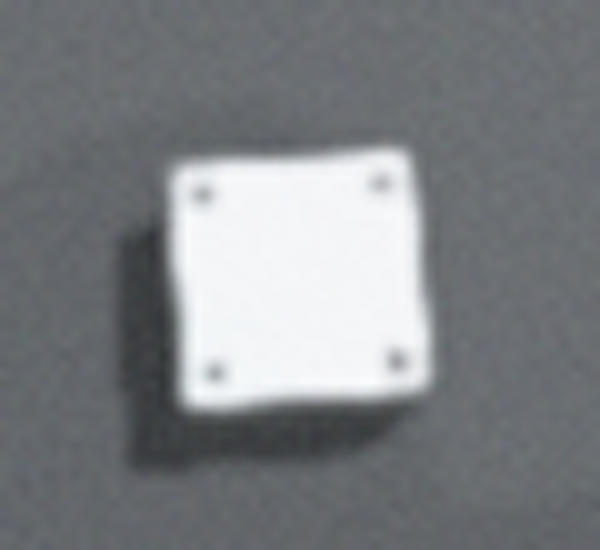

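Request:
servo_tool(
  deltas=[
    [[0,0,0.02],0],
    [[0,-0.001,0.05],0],
    [[0,-0.001,0.085],0],
    [[0,-0.001,0.108],0],
    [[-0.0005,-0.001,0.12],0],
    [[-0.0005,-0.0013,0.12],0],
    [[-0.0005,-0.0013,0.12],0],
  ],
)

```text
clock: 25.18
tcp_pos: [0.6256, 0.1104, 0.1293]
eef_rot: [179.8, -0.5, 18.4]
wrist_force: [-0.2, 0.2, 0.7]
grip_width: 0.0599
```

```bash
python3 go.py .625,.110,.036; python3 - <<'E'
from h import *
for n in C: cv2.imwrite(f"pics/{n}8.png",imaging.get_image(n)[:,:,::-1])
a=cv2.imread("pics/side8.png")[140:260,130:280];b=cv2.imread("pics/top8.png")[130:250,180:330]
cv2.imwrite("pics/m8.png",np.hstack([cv2.resize(x,(400,320),interpolation=2) for x in(a,b)]))
E
```

```text
t 25.18 p [0.6256 0.1104 0.1293] rpy [179.8   -0.48  18.35] F [-0.2  0.2  0.7] w 0.0599
.625,.110,.036 delta [-0.0015 -0.0002  0.0933]
```

View pics/m8.png

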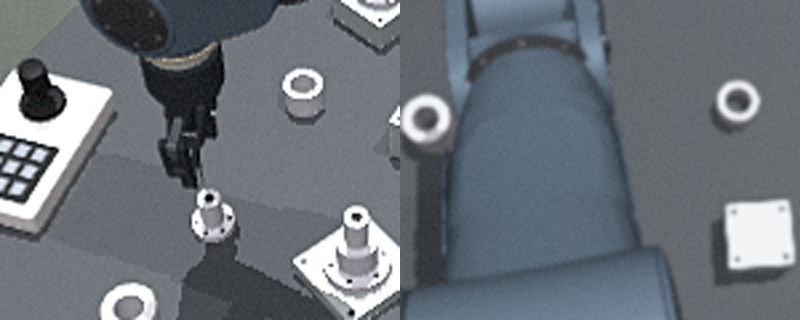

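The mid hub matches its riser to within 1 mm in each camera, and the gripper is over the short hub's spigot. Descending and gripping.

Request:
servo_tool(
  deltas=[
    [[0,0,0.012],0],
    [[-0.0005,0,0.03],0],
    [[-0.001,0,0.052],0],
    [[-0.0013,0,0.074],0],
    [[-0.0015,0,0.087],0],
    [[-0.0015,0,0.093],0],
    [[-0.0015,0,0.093],0],
    [[-0.0015,0,0.093],0],
    [[-0.0015,0,0.093],0],
  ],
)

```text
clock: 26.4
tcp_pos: [0.6253, 0.1098, 0.0368]
eef_rot: [179.8, -0.5, 18.4]
wrist_force: [-0.7, 0.4, 0.5]
grip_width: 0.0597
```

Request:
servo_tool(
  deltas=[
    [[0,0,0],0],
    [[0,0,0],0],
    [[0,0,0],0],
    [[0,0,0],0],
    [[0,0,0],0],
    [[0,0,0],0],
    [[0,0,0],0],
    [[0,0,0],0],
    [[0,0,0],0],
  ],
  jaw=-1,
)

```text
clock: 27.52
tcp_pos: [0.6255, 0.11, 0.0373]
eef_rot: [179.8, -0.6, 18.4]
wrist_force: [-1.6, 0.2, 6.2]
grip_width: 0.0243
```

Request:
servo_tool(
  deltas=[
    [[0,0,-0.006],0],
    [[0,0,-0.015],0],
    [[0,0,-0.03],0],
    [[0,0,-0.055],0],
    [[0,0,-0.085],0],
    [[0,0,-0.115],0],
    [[0,0,-0.14],0],
    [[0,0,-0.155],0],
    [[0,0,-0.16],0],
    [[0,0,-0.16],0],
    [[0,0,-0.16],0],
  ],
)

```text
clock: 28.9
tcp_pos: [0.6234, 0.11, 0.1963]
eef_rot: [179.8, -0.5, 18.4]
wrist_force: [0.3, 0.3, -2.0]
grip_width: 0.0245
```

```bash
python3 go.py .4575,-.1035,.196
```

```text
t 28.9 p [0.6234 0.11   0.1963] rpy [179.8   -0.48  18.35] F [ 0.3  0.3 -2. ] w 0.0245
.4575,-.1035,.196 delta [-0.2247  0.1504 -0.001 ]
```

Request:
servo_tool(
  deltas=[
    [[-0.012,0.008,0],0],
    [[-0.034,0.023,0],0],
    [[-0.063,0.042,0],0],
    [[-0.095,0.0636,0],0],
    [[-0.128,0.0857,0],0],
    [[-0.16,0.107,0],0],
    [[-0.188,0.126,0],0],
    [[-0.21,0.1405,0],0],
    [[-0.2217,0.148,0],0],
    [[-0.2247,0.1504,0],0],
    [[-0.2247,0.1504,0],0],
    [[-0.2247,0.1504,0],0],
  ],
)

```text
clock: 30.4
tcp_pos: [0.4579, -0.103, 0.1949]
eef_rot: [179.8, -0.5, 18.4]
wrist_force: [-0.1, 0.2, -0.6]
grip_width: 0.0244
```

```bash
python3 go.py .4575,-.1035,.0978; python3 - <<'E'
from h import *
for n in C: cv2.imwrite(f"pics/{n}9.png",imaging.get_image(n)[:,:,::-1])
a=cv2.imread("pics/side9.png")[110:270,200:400];b=cv2.imread("pics/top9.png")[130:290,200:400]
cv2.imwrite("pics/m9.png",np.hstack([cv2.resize(x,(400,320),interpolation=2) for x in(a,b)]))
E
```

```text
t 30.4 p [ 0.4579 -0.103   0.1949] rpy [179.8   -0.48  18.4 ] F [-0.1  0.2 -0.6] w 0.0244
.4575,-.1035,.0978 delta [-0.0013 -0.      0.0971]
```

View pics/m9.png

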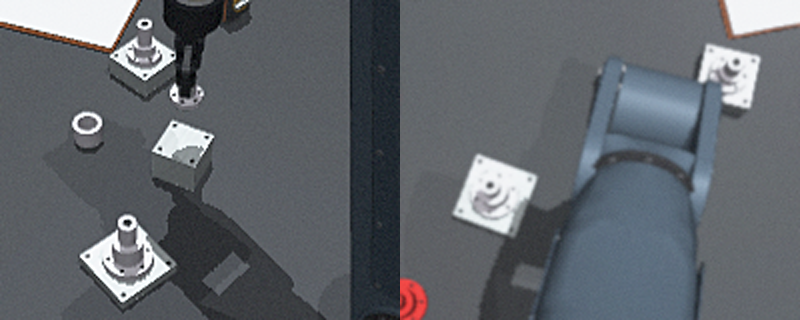

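The short hub is held upright above the high riser. Lowering.

Request:
servo_tool(
  deltas=[
    [[0,0,0.012],0],
    [[-0.0005,0,0.03],0],
    [[-0.001,0,0.053],0],
    [[-0.001,0,0.074],0],
    [[-0.0013,0,0.087],0],
    [[-0.0013,0,0.093],0],
    [[-0.0013,0,0.0945],0],
    [[-0.0013,0,0.0955],0],
    [[-0.0013,0,0.0963],0],
    [[-0.0013,0,0.0967],0],
    [[-0.0013,0,0.0969],0],
    [[-0.0013,0,0.0969],0],
  ],
)

```text
clock: 32.0
tcp_pos: [0.4574, -0.1036, 0.098]
eef_rot: [179.8, -0.5, 18.4]
wrist_force: [0.2, -0.6, -1.1]
grip_width: 0.0246
```

Request:
servo_tool(
  deltas=[
    [[0,0,0.0002],0],
    [[0,0,0.0004],0],
    [[0,0,0.0005],0],
    [[0,0,0.0005],0],
  ],
)

```text
clock: 32.5
tcp_pos: [0.4575, -0.1036, 0.0975]
eef_rot: [179.8, -0.5, 18.4]
wrist_force: [0.6, 0.5, -0.8]
grip_width: 0.0246
```

Request:
servo_tool(
  deltas=[
    [[0,0,0.0002],0],
    [[0,0,0.0004],0],
    [[0,0,0.0005],0],
    [[0,0,0.0005],0],
  ],
)

```text
clock: 33.0
tcp_pos: [0.4575, -0.1036, 0.0973]
eef_rot: [179.8, -0.5, 18.4]
wrist_force: [-2.7, -0.0, 6.0]
grip_width: 0.0243
```

Contact (+6 N). Releasing and backing off.

Request:
servo_tool(
  deltas=[
    [[0,0,0],0],
    [[0,0,0],0],
    [[0,0,0],0],
    [[0,0,0],0],
    [[0,0,0],0],
    [[0,0,0],0],
  ],
  jaw=0.4,
)

```text
clock: 33.75
tcp_pos: [0.4575, -0.1036, 0.0973]
eef_rot: [179.8, -0.5, 18.4]
wrist_force: [-0.4, 0.5, 0.2]
grip_width: 0.0595
```

Request:
servo_tool(
  deltas=[
    [[0,0,-0.008],0],
    [[0,0,-0.022],0],
    [[0,0,-0.045],0],
    [[0,0,-0.075],0],
    [[0,0,-0.11],0],
    [[0,0,-0.135],0],
    [[0,0,-0.15],0],
    [[0,0,-0.15],0],
  ],
)

```text
clock: 34.75
tcp_pos: [0.4563, -0.1036, 0.2482]
eef_rot: [179.7, -0.6, 18.4]
wrist_force: [-0.7, 0.0, -0.8]
grip_width: 0.0598
```

```bash
python3 go.py .21,-.48,.26
```

```text
t 34.75 p [ 0.4563 -0.1036  0.2482] rpy [179.74  -0.57  18.4 ] F [-0.7  0.  -0.8] w 0.0598
.21,-.48,.26 delta [-0.3524  0.2795 -0.0141]
```

Request:
servo_tool(
  deltas=[
    [[-0.02,0.016,-0.005],0],
    [[-0.055,0.044,-0.01],0],
    [[-0.095,0.075,-0.014],0],
    [[-0.14,0.11,-0.014],0],
    [[-0.185,0.147,-0.014],0],
    [[-0.23,0.182,-0.014],0],
    [[-0.275,0.218,-0.014],0],
    [[-0.315,0.25,-0.014],0],
    [[-0.34,0.27,-0.014],0],
    [[-0.352,0.279,-0.014],0],
    [[-0.352,0.279,-0.014],0],
    [[-0.352,0.279,-0.014],0],
  ],
)

```text
clock: 36.25
tcp_pos: [0.2109, -0.4785, 0.2597]
eef_rot: [179.8, -0.6, 18.4]
wrist_force: [-0.6, 0.0, 0.7]
grip_width: 0.0602
```

```bash
python3 go.py; python3 - <<'E'
from h import *
for n in C: cv2.imwrite(f"pics/{n}10.png",imaging.get_image(n)[:,:,::-1])
a=cv2.imread("pics/side10.png")[100:270,190:340];b=cv2.imread("pics/top10.png")[140:280,220:400]
cv2.imwrite("pics/m10a.png",cv2.resize(a,None,fx=3.5,fy=3.5,interpolation=2))
cv2.imwrite("pics/m10b.png",cv2.resize(b,None,fx=4,fy=4,interpolation=2))
E
```

```text
t 36.25 p [ 0.2109 -0.4785  0.2597] rpy [179.77  -0.58  18.45] F [-0.6  0.   0.7] w 0.0602
```

View pics/m10a.png

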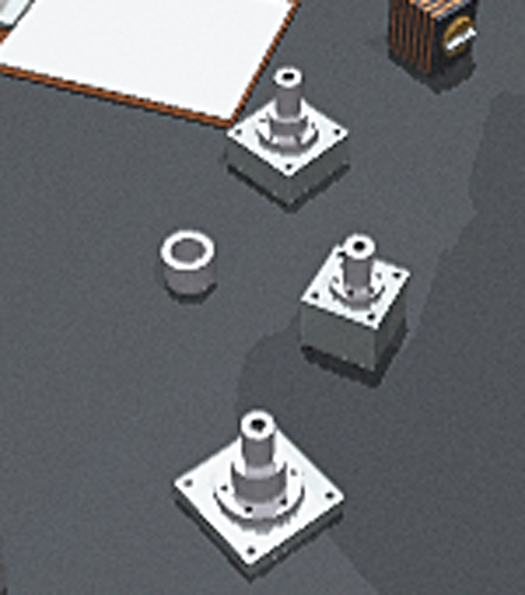

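View pics/m10b.png

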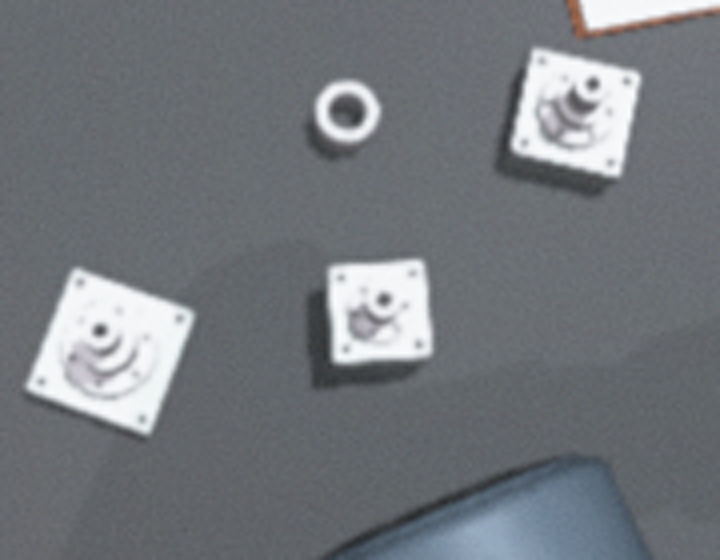

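View pics/top10.png

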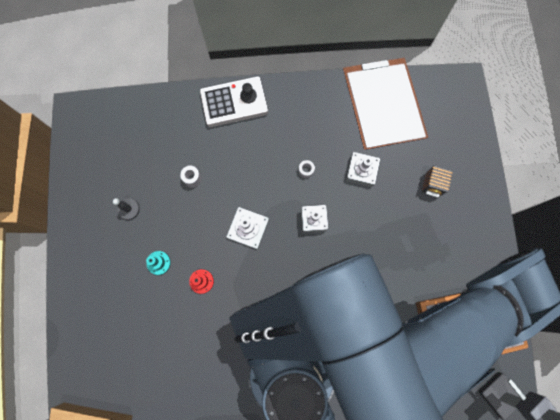

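All three hubs stand upright on their risers, and the collars, sphere and look-alikes haven't moved. Last number check, then hand in.

```bash
python3 - <<'E'
from h import *
from rig import r
G={n:cv2.imread(f"pics/{n}10.png",0) for n in C}
f=lambda x,y:(190+x/3.5,100+y/3.5);g=lambda x,y:(220+x/4,140+y/4)
for n,a,b,z,d in(("tall",(258,424),(100,330),.02,((81,283),(179,318),(142,419),(41,381))),("mid",(288,76),(593,84),.04,((542,62),(628,81),(609,162),(523,144))),("short",(358,246),(384,299),.06,((339,277),(411,273),(416,347),(346,350)))):
    a=dark(G["side"],f(*a),2);b=dark(G["top"],g(*b),2)
    R=np.array([ray("top",dark(G["top"],g(*q),2),z) for q in d])
    print(n,"side",ray("side",a,.11).round(4),"top",ray("top",b,.11).round(4),"tri",tri(a,b).round(4),"riser(top)",R.mean(0).round(4),np.linalg.norm(np.roll(R,-1,0)-R,axis=1).round(3))
d=cv2.absdiff(cv2.imread("pics/top0.png",0),cv2.imread("pics/top10.png",0))
for n,(x,y) in dict(ca=(190,177),cb=(306,169),ref=(124,206),red=(201,281),tq=(158,262)).items(): print(n,d[y-14:y+15,x-14:x+15].max(), d[y-14:y+15,x-14:x+15].mean().round(1))
r.close_job()
E
```

```text
tall side [0.449  0.1012 0.11  ] top [0.4504 0.0997 0.11  ] tri [0.4503 0.0998 0.1078] riser(top) [0.4507 0.0997 0.02  ] [0.081 0.083 0.083 0.082]
mid side [ 0.6047 -0.2715  0.11  ] top [ 0.6056 -0.2729  0.11  ] tri [ 0.6059 -0.2734  0.1082] riser(top) [ 0.606  -0.2729  0.04  ] [0.068 0.068 0.069 0.069]
short side [ 0.4563 -0.1026  0.11  ] top [ 0.4567 -0.1041  0.11  ] tri [ 0.457  -0.1043  0.108 ] riser(top) [ 0.4579 -0.104   0.06  ] [0.054 0.055 0.054 0.054]
ca 9 2.0
cb 10 2.1
ref 12 2.3
red 11 2.3
tq 9 2.1
the job is handed in; nothing more can be done
```

The three hubs are on their risers: tall on the low, middle on the middle and short on the high, placed in that order. I lowered each one until the wrist force showed contact, then released it. The job was handed in at about 36 s, with the gripper open and well clear.

- **Centring:** in the top camera each hub's axis matched its riser's centre to about 1 mm; the short hub was the worst, at about 1.2 mm.
- **Level:** the tops triangulate to 107.8, 108.2 and 108.0 mm, so they are level within 0.4 mm. That is about 2 mm below the nominal 110 mm. All three are low by the same amount, and the spigot tops measured before lifting were 1–2 mm low too, so I put this down to the camera calibration.
- **Camera disagreement:** the two cameras differ by 1–2 mm on absolute position, also within the stated calibration.
- **Left alone:** the collars, the reference sphere and the red and turquoise look-alikes show no change between the first and last top pictures.

The tool drifted to about 0.6° of tilt over the run. The hubs look upright in the last pictures. No check failed.

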